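Offer the cover plate up to the sample chamber

TASK

Lift the red dust cap off the sample chamber, set it stem-down into the hole of the white cap stand and let go of it. Then take the steel cover plate by its handle and hold it level about 15 mm above the chamber's face, never resting it on or bumping it against the chamber, with its three holes lined up over the three threaded holes so that the screws can be started. Finish while still holding it there, steady and in the air, and leave the bottle, beaker, vial and timer where they stand.

Things in the scene. Friction and masses are not known exactly. Their poses are not given: they have to be found in the camera images.
- chamber: Sample chamber, fixed: aluminium block with a blue band, 100 (x) x 84 (y) x 45 mm high; origin at its underside's centre, on the bench. In its flat top face (z = 45 mm) a bore 27 mm wide, 18 mm deep, at first closed by the dust cap. Two brass hose barbs stick out 16 mm at +x. Stands left or right of the cap stand, turned up to 0.35 rad.
- thread0 (a point): Threaded hole 0 (6 mm wide, dark), its mouth on the chamber's face, at (36, 29, 45) mm in the chamber's frame.
- thread1 (a point): Threaded hole 1, at (36, -29, 45) mm in the chamber's frame.
- thread2 (a point): Threaded hole 2, at (-36, 0, 45) mm in the chamber's frame: the single hole on the side towards the robot.
- dust_cap: Red plastic dust cap, loose, 40 g, 44 mm high: stem 22 mm wide, 12 mm long, tapered foot; collar 40 mm wide (z = 12 to 16 mm); round ribbed knob 31 mm wide (z = 16 to 44 mm) to grip. Origin at the centre of the stem's lower end. At first the stem is in the chamber's bore and the collar on its face (origin 33 mm above the bench); it lifts straight off.
- cap_stand: White block, fixed, 64 x 64 x 30 mm high on a 70 mm grey foot; origin at its underside's centre. Hole in its top 31 mm wide, 18 mm deep takes the cap's stem with 4.5 mm play all round; a seated cap's collar rests on the top, its origin 18 mm above the stand's. A 0.25 m high instrument stands some 7 cm behind it (front at x = 0.51 m): keep the hand's long side along y.
- cover: Steel cover plate, loose, 0.18 to 0.35 kg, 96 (x) x 80 (y) x 6 mm, flat on the bench; origin at its underside's centre. Three 9 mm holes fit the chamber's one way round only, axes alike. Black bar handle along its x axis over the middle: bar 58 long, 12 wide (y), 14 mm high, centre 36 mm above the origin, 23 mm clear under it. On the other side of the stand from the chamber, turned up to 0.45 rad.
- hole0 (a point): Hole 0 of the cover plate at its underside, (36, 29, 0) mm in the plate's frame; belongs over thread0.
- hole1 (a point): Hole 1 of the cover plate at its underside, (36, -29, 0) mm in the plate's frame; belongs over thread1.
- hole2 (a point): Hole 2 of the cover plate at its underside, (-36, 0, 0) mm in the plate's frame; belongs over thread2.
- amber: Bystander: brown bottle with a blue cap, 62 mm wide, 128 mm high, standing behind the work at the left; origin under its centre.
- beaker: Bystander: glass beaker, 54 mm wide, 70 mm high, standing behind the work at the right; origin under its centre.
- vial: Bystander: small white vial with a blue cap, 28 mm wide, 55 mm high, standing at the far left of the work; origin under its centre. Behind it and to its left stands a big tester, 0.32 m high (x beyond 0.49 m, y over 0.32 m): keep the arm in front of it.
- clock: Bystander: flat white timer, 68 x 68 x 19 mm, lying at the far right of the work; origin under its centre.
Mind the look-alikes: they are no part of the job. Several things have the shape of the dust_cap; the one meant has the colours described above.

How it is judged:
By the outcome, as a careful person would: the job done as asked, in the order asked, and still so for the second after the job is handed in, while the arm keeps its last pose, push and grip.
It also fails if it takes over 61 s, if anything falls off the work surface, if the arm or the gripper's body presses on something with over 40 N, if the wrist force passes 120 N, or if a joint passes its speed limit or range.

ROBOT

A 7-joint arm with a two-finger parallel gripper is mounted at the origin on a cart in front of the work surface, level with it; the furniture and walls round the work are solid. World frame = base frame: x ahead of the robot, y to its left, z up, the work surface at z = 0. Lengths are in mm, angles in rad, forces in N, time in s.
With the tool pointing down it reaches from about 400 to 900 mm from the base axis. Payload 5.5 kg.
Tool frame: the origin (TCP) lies midway between the tips of the shut fingers; the grasp point (between the pads) lies 19 mm behind it; z points along the fingers, y is the line along which they close (so a half turn about z gives the same grasp; the last joint's range is limited). The gripper opens to 92 mm and grips with 3 to 60 N. Pads are 19 mm wide; open, the fingers measure 130 mm over their backs; the gripper's body (75 mm by 190 mm) begins 47 mm behind the grasp point.
Start: joints at [-1.07, 0.501, -0.427, 1.55, 0.221, 1.138, -0.21], TCP at [153.077, 631.718, 188.829] pointing down, gripper open.
Joint ranges: [-2.88, 2.88], [-0.31, 2.03], [-1.54, 1.56], [0.2, 2.42], [-1.41, 4.55], [0.19, 2.02], [-2.57, 2.57]. Speed limits (rad/s): [2.57, 2.57, 3.14, 3.14, 3.14, 3.14, 3.14].

INTERFACE

Orientations are given as a 3x3 rotation matrix whose columns are the frame's x, y, z axes.
In Python, from workcell import * gives the robot as it stands. The module is installed in compiled form; this text tells all that it offers.
- The arm moves only by the shell command python3 -m crank 'ROWS'. ROWS is JSON, a list of rows, each an object of numbers: "tx", "ty", "tz": the shift along the tool's x, y, z in units of 60 mm (1.0 is 60 mm); "rx", "ry", "rz": the turn, a rotation vector about the tool's x, y, z in units of 6 degrees (1.0 is 6 degrees); "hand": the closure in counts, from 0 (fully open) to 255 (shut). A call has 1 to 10 rows; each row is the pose to reach, as a shift and turn from the pose commanded when the call began, along the tool's axes at that moment; what a row does not reach only later rows make up. A row lasts 1/8 s, in which the tool goes at most 62.5 mm and 10.7 degrees, less where a joint would pass 70% of its speed; a pose out of reach is approached as far as the arm can. A call with a gripper value outside its range is refused whole. The fingers move at their own pace and stop on an object; the grip force is fixed at half the most. Time passes only in rows, so rows that repeat a pose let the fingers close. It gives the time, the measured TCP pose, the force, the opening and the grip force at its end, in the units of the state.
- get_obs(): the state, without advancing time (a new reading comes with each control period).
- read_camera(name): name is "scene" or "top" or "wrist"; returns the picture (384x512x3 uint8, red, green, blue); there is no depth.
- camera_info(name): a dict with "mtx" (3x3 intrinsics, pixels), "extrinsics" (4x4, takes a point from camera to world coordinates); the wrist camera has in their place "hand_eye" (4x4, takes a point from camera to tool coordinates, whose origin is the TCP and whose axes are the flange's). Camera axes: x right, y up, looking along -z (the intrinsics and any distortion apply to the point x, -y, -z); pixel columns grow to the right and rows downward; lengths in mm; the calibration is good to about 2 mm. A picture is of the moment at which its call begins: read the wrist's pose just before it. camera_info takes no time and is no camera call.
- finish_job(): hands the job in; it is judged then, once.
The state is a dict: "time_s": time; "qpos": joint angles; "dq": joint speeds; "tau": joint torques, N m; "eef_pos": TCP position; "ee_rot": TCP orientation; "contact_force": force on the tool from outside, world axes, zero at the start; "torque": the same for the moment, N m; "grip_width": finger opening in mm; "gripper_force": force on a finger pad.
Only numpy, scipy, OpenCV 4.12 (cv2) and the standard library are available. Lean on these libraries where they do the work, as an engineer would, in place of code of your own. Each camera call takes 0.05 s, during which the arm holds its last target. There are 200 camera calls.

## Working session

There is one attempt and no reset: what is moved stays moved. The work goes in short steps, Python scripts to look and compute and a shell command to move; the robot and the scene stay as the last step left them, time stands still between calls to the robot, and variables do not carry over. Pictures are saved under pics/ and viewed, at most 10 in all, crops included, and the job is handed in when it is done.

```bash
mkdir -p pics
python3 - <<'E'
from workcell import *
import cv2,numpy as np
for n in ["scene","top"]:
    cv2.imwrite(f"pics/{n}0.png",cv2.cvtColor(read_camera(n),cv2.COLOR_RGB2BGR))
for n in ["scene","top","wrist"]:
    print(n,camera_info(n))
o=get_obs();print(o)
E
```

```text
scene {'mtx': array([[457.67269985,   0.        , 254.12090814],
       [  0.        , 457.67269985, 197.87296602],
       [  0.        ,   0.        ,   1.        ]]), 'extrinsics': array([[ 8.25240699e-01,  3.86840162e-01, -4.11500278e-01,
        -9.02652751e+01],
       [-5.64463185e-01,  5.40473920e-01, -6.23914461e-01,
        -9.99205493e+02],
       [-1.89500026e-02,  7.47156363e-01,  6.64378105e-01,
         1.11485352e+03],
       [ 0.00000000e+00,  0.00000000e+00,  0.00000000e+00,
         1.00000000e+00]])}
top {'mtx': array([[366.56373643,   0.        , 259.12793999],
       [  0.        , 366.56373643, 195.80628934],
       [  0.        ,   0.        ,   1.        ]]), 'extrinsics': array([[-1.33596466e-02,  9.98178282e-01, -5.88356733e-02,
         4.55251656e+02],
       [-9.99769859e-01, -1.23468637e-02,  1.75437916e-02,
        -1.95604573e+00],
       [ 1.67853958e-02,  5.90565116e-02,  9.98113510e-01,
         1.28648941e+03],
       [ 0.00000000e+00,  0.00000000e+00,  0.00000000e+00,
         1.00000000e+00]])}
wrist {'mtx': array([[344.24120475,   0.        , 25
[... 628 characters left out ...]
05, -2.05518064e-03, -8.37137517e-04, -2.55249552e-03,
        2.53661892e-03, -4.46907219e-05,  6.85542014e-04]), 'tau': array([-1.03279811e-02, -5.67869174e+01, -5.83840996e+00, -2.79908270e+01,
       -6.90300297e-02,  2.40899547e-02,  7.13752470e-06]), 'eef_pos': array([153.00011342, 631.00614867, 187.86359851]), 'ee_rot': array([[-9.71880661e-01,  2.35473481e-01, -4.68832372e-04],
       [ 2.35473944e-01,  9.71879086e-01, -1.75071938e-03],
       [ 4.34003906e-05, -1.81188812e-03, -9.99998358e-01]]), 'contact_force': array([ 0.11936215, -0.91948264,  0.25404386]), 'torque': array([-6.85039270e-05,  1.86352041e-02, -4.01179606e-03]), 'gripper_force': 0.0, 'grip_width': 91.86826124466542}
```

Run:
```python
import cv2
for n in ["scene","top"]:
    i=cv2.imread(f"pics/{n}0.png"); cv2.imwrite(f"pics/{n}0b.png",cv2.resize(i,(800,600),interpolation=cv2.INTER_CUBIC))
```

```text
(no output)
```

View pics/top0b.png

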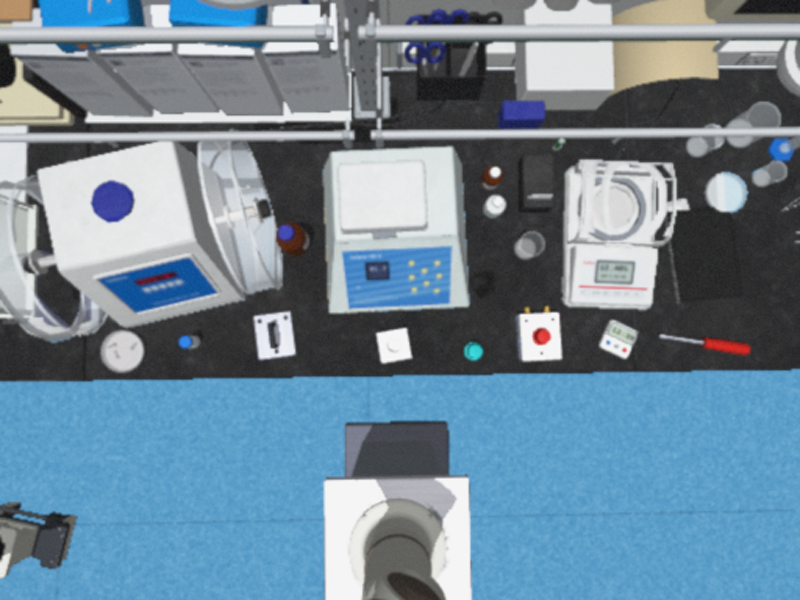

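View pics/scene0b.png

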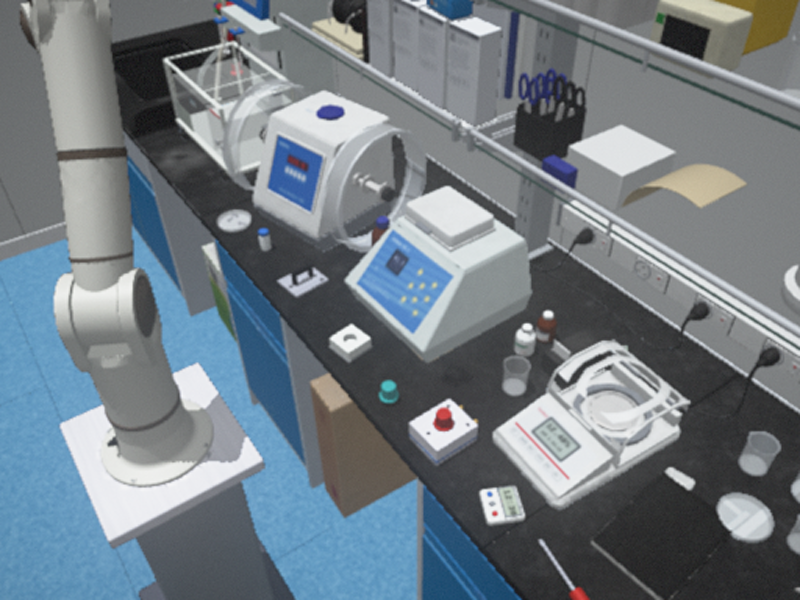

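Top view (800x600): cover plate at (274,336), stand at (394,346), chamber at (541,336), vial at (190,342), timer at (619,340). Cap-shaped things are the teal one at (473,351), loose on the bench, and the red one at (541,336), on the chamber. The red one matches both colour and place. I'll confirm it in a wrist crop.

```bash
cat > h.py <<'E'
from workcell import *
import cv2,numpy as np
def cam(n,obs=None):
    c=camera_info(n)
    if n!="wrist": return c["mtx"],c["extrinsics"]
    T=np.eye(4);T[:3,:3]=obs["ee_rot"];T[:3,3]=obs["eef_pos"]
    return c["mtx"],T@c["hand_eye"]
def p2w(K,E,u,v,z):
    d=E[:3,:3]@np.array([(u-K[0,2])/K[0,0],-(v-K[1,2])/K[1,1],-1]); t=E[:3,3]
    return t+d*(z-t[2])/d[2]
def w2p(K,E,P):
    p=E[:3,:3].T@(np.asarray(P)-E[:3,3]); return np.array([K[0,2]+K[0,0]*p[0]/-p[2],K[1,2]-K[1,1]*p[1]/-p[2]])
def snap(name):
    o=get_obs(); i=cv2.cvtColor(read_camera("wrist"),cv2.COLOR_RGB2BGR); cv2.imwrite(f"pics/{name}.png",i)
    np.savez(f"pics/{name}.npz",E=cam("wrist",o)[1],R=o["ee_rot"],p=o["eef_pos"]); return i,o
def load(name):
    d=np.load(f"pics/{name}.npz"); return camera_info("wrist")["mtx"],d["E"],d["R"],d["p"]
def go(pos,R,p0=None,R0=None):
    "units for a move from current to pos,R"
    o=get_obs(); 
    p0=o["eef_pos"] if p0 is None else p0; R0=o["ee_rot"] if R0 is None else R0
    t=R0.T@(np.asarray(pos)-p0)/60; r=cv2.Rodrigues(R0.T@R)[0].ravel()/np.radians(6)
    return np.round(t,3),np.round(r,3)
def down(yaw): # tool x direction yaw; z down
    c,s=np.cos(yaw),np.sin(yaw); return np.array([[c,s,0],[s,-c,0],[0,0,-1.]])
E
python3 - <<'E'
from h import *
K,E=cam("top")
for n,u,v,z in [("cover",274,336,6),("stand",394,346,30),("cham",541,337,77),("vial",186,341,55),("clock",619,340,19),("amber",288,233,128),("beaker",530,245,0),("teal",473,351,44)]:
    print(n,p2w(K,E,u*.64,v*.64,z).round())
o=get_obs();print(np.degrees(np.arctan2(o["ee_rot"][1,0],o["ee_rot"][0,0])))
# camera position rel TCP
print(cam("wrist",o)[1].round(2))
# go above chamber with tool x toward... try x->+x world / -x
for yaw in (0,np.pi,-np.pi/2, np.pi/2): print(yaw,go([480,-230,330],down(yaw)))
E
```

```text
cover [467. 268.   6.]
stand [442.   1.  30.]
cham [ 457. -311.   77.]
vial [459. 444.  55.]
clock [ 448. -499.   19.]
amber [675. 214. 128.]
beaker [ 666. -311.    0.]
teal [ 429. -170.   44.]
166.3804382241332
[[ 2.3000e-01 -9.4000e-01 -2.5000e-01  8.3320e+01]
 [ 9.7000e-01  2.3000e-01  6.0000e-02  6.4931e+02]
 [-0.0000e+00 -2.6000e-01  9.7000e-01  3.8445e+02]
 [ 0.0000e+00  0.0000e+00  0.0000e+00  1.0000e+00]]
0 (array([ -8.676, -12.668,  -2.346]), array([-4.000e-03,  2.500e-02,  2.773e+01]))
3.141592653589793 (array([ -8.676, -12.668,  -2.346]), array([-1.70e-02, -2.00e-03, -2.27e+00]))
-1.5707963267948966 (array([ -8.676, -12.668,  -2.346]), array([-1.200e-02, -1.600e-02, -1.727e+01]))
1.5707963267948966 (array([ -8.676, -12.668,  -2.346]), array([-1.500e-02,  1.100e-02,  1.273e+01]))
```

Run:
```python
from h import *
print(go([420,268,220],down(np.pi)))
```

```text
(array([-5.749, -4.833, -0.527]), array([-1.70e-02, -2.00e-03, -2.27e+00]))
```

```bash
python3 -m crank '[{"tx":-1,"ty":-0.8,"tz":-0.5,"rz":-1},{"tx":-2,"ty":-1.6,"tz":-0.5,"rz":-2},{"tx":-3,"ty":-2.4,"tz":-0.5,"rz":-2.2},{"tx":-4,"ty":-3.3,"tz":-0.5,"rz":-2.2},{"tx":-5,"ty":-4.2,"tz":-0.5,"rz":-2.2},{"tx":-5.75,"ty":-4.83,"tz":-0.53,"rz":-2.27},{"tx":-5.75,"ty":-4.83,"tz":-0.53,"rz":-2.27},{"tx":-5.75,"ty":-4.83,"tz":-0.53,"rz":-2.27},{"tx":-5.75,"ty":-4.83,"tz":-0.53,"rz":-2.27},{"tx":-5.75,"ty":-4.83,"tz":-0.53,"rz":-2.27}]'
python3 - <<'E'
from h import *
i,o=snap("w1"); print(o["time_s"],o["eef_pos"]); cv2.imwrite("pics/w1b.png",cv2.resize(i,(800,600),interpolation=cv2.INTER_CUBIC))
print(go([420,-10,220],down(np.pi)),go([430,-311,230],down(np.pi)))
E
```

```text
0.1 [153.00011342 631.00614867 187.86359851]
(array([-6.841, -9.338, -0.519]), array([-1.40e-02, -2.00e-03, -2.27e+00])) (array([ -8.184, -14.175,  -0.679]), array([-1.40e-02, -2.00e-03, -2.27e+00]))invalid input
```

View pics/w1b.png

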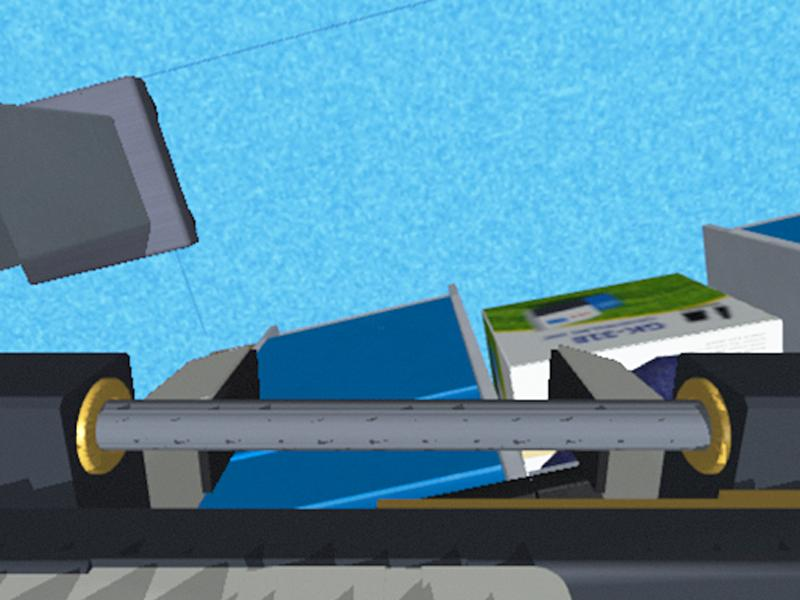

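The call was refused and nothing moved. The wrist picture still shows the floor and the open fingers. I'll retry with every key in each row.

```bash
python3 - <<'E'
from h import *
print(go([437,255,235],down(np.pi)))
E
python3 -m crank '[{"tx":-1,"ty":-0.8,"tz":-0.5,"rx":0,"ry":0,"rz":-1,"hand":0},{"tx":-2,"ty":-1.6,"tz":-0.7,"rx":0,"ry":0,"rz":-2,"hand":0},{"tx":-3,"ty":-2.5,"tz":-0.7,"rx":0,"ry":0,"rz":-2.27,"hand":0}]'
```

```text
(array([-6.076, -4.979, -0.776]), array([-1.40e-02, -2.00e-03, -2.27e+00]))
time_s: 0.52
eef_pos: [263.6, 485.3, 228.2]
ee_rot: [[-1.0, -0.002, 0.001], [-0.002, 1.0, 0.001], [-0.001, 0.001, -1.0]]
contact_force: [1.8, 0.2, 0.3]
grip_width: 91.8
gripper_force: 0.0
```

```bash
python3 -m crank '[{"tx":-0.65,"ty":-0.8,"tz":0,"rx":0,"ry":0,"rz":0,"hand":0},{"tx":-1.25,"ty":-1.6,"tz":0,"rx":0,"ry":0,"rz":0,"hand":0},{"tx":-1.85,"ty":-2.4,"tz":0,"rx":0,"ry":0,"rz":0,"hand":0},{"tx":-2.4,"ty":-3.1,"tz":0,"rx":0,"ry":0,"rz":0,"hand":0},{"tx":-2.4,"ty":-3.1,"tz":0,"rx":0,"ry":0,"rz":0,"hand":0},{"tx":-2.4,"ty":-3.1,"tz":0,"rx":0,"ry":0,"rz":0,"hand":0},{"tx":-2.4,"ty":-3.1,"tz":0,"rx":0,"ry":0,"rz":0,"hand":0}]'
python3 - <<'E'
from h import *
i,o=snap("w1"); print(o["time_s"],o["eef_pos"]); cv2.imwrite("pics/w1b.png",cv2.resize(i,(800,600),interpolation=cv2.INTER_CUBIC))
print(go([440,0,235],down(np.pi)),go([450,-311,235],down(np.pi)))
E
```

```text
time_s: 1.4
eef_pos: [405.1, 301.7, 227.6]
ee_rot: [[-1.0, -0.003, -0.001], [-0.003, 1.0, 0.0], [0.001, 0.0, -1.0]]
contact_force: [0.6, -0.4, 0.8]
grip_width: 92.0
gripper_force: 0.0
1.4 [405.14154803 301.69991422 227.58947736]
(array([-0.566, -5.03 , -0.125]), array([ 0.003, -0.004,  0.027])) (array([ -0.718, -10.214,  -0.127]), array([ 0.003, -0.004,  0.027]))
```

View pics/w1b.png

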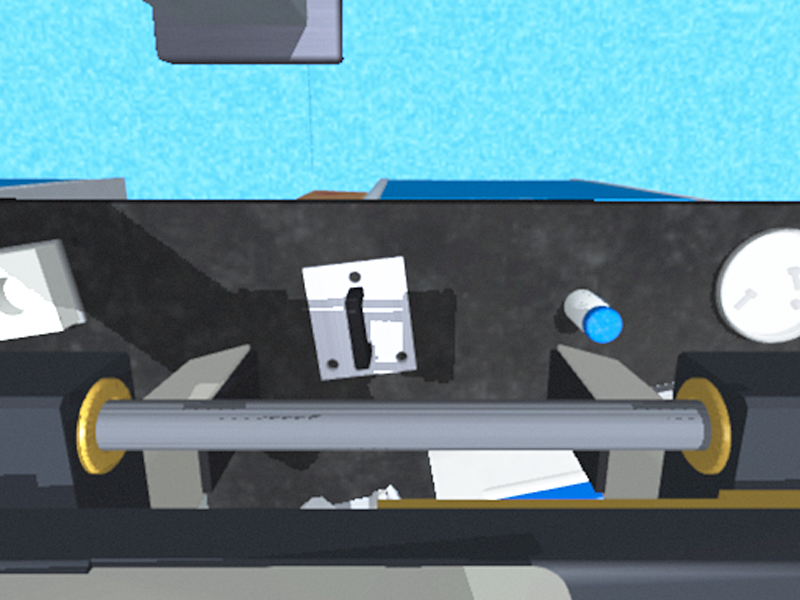

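Wrist view (800x600): the plate is fully visible, with hole 2 at (354,277), hole 0 at (402,356) and hole 1 at (333,364). The vial is at (600,322). Next I'll look at the stand and chamber together.

```bash
python3 -m crank '[{"tx":-0.1,"ty":-0.9,"tz":0,"rx":0,"ry":0,"rz":0,"hand":0},{"tx":-0.2,"ty":-1.9,"tz":0,"rx":0,"ry":0,"rz":0,"hand":0},{"tx":-0.3,"ty":-2.9,"tz":0,"rx":0,"ry":0,"rz":0,"hand":0},{"tx":-0.4,"ty":-3.9,"tz":0,"rx":0,"ry":0,"rz":0,"hand":0},{"tx":-0.4,"ty":-4.9,"tz":0,"rx":0,"ry":0,"rz":0,"hand":0},{"tx":-0.4,"ty":-5.9,"tz":0,"rx":0,"ry":0,"rz":0,"hand":0},{"tx":-0.4,"ty":-6.9,"tz":0,"rx":0,"ry":0,"rz":0,"hand":0},{"tx":-0.4,"ty":-7.6,"tz":0,"rx":0,"ry":0,"rz":0,"hand":0},{"tx":-0.4,"ty":-7.6,"tz":0,"rx":0,"ry":0,"rz":0,"hand":0},{"tx":-0.4,"ty":-7.6,"tz":0,"rx":0,"ry":0,"rz":0,"hand":0}]'
python3 - <<'E'
from h import *
K,E,R,p=load("w1")
h=[p2w(K,E,u*.64,v*.64,6) for u,v in [(402,356),(333,364),(354,277)]]
m=(h[0]+h[1])/2; d=m-h[2]; print("plate",(m+h[2])/2,np.arctan2(d[1],d[0]),np.linalg.norm(d),np.linalg.norm(h[0]-h[1]))
i,o=snap("w2"); print(o["time_s"],o["eef_pos"]); cv2.imwrite("pics/w2b.png",cv2.resize(i[30:270,:400],(800,480),interpolation=cv2.INTER_CUBIC))
E
```

```text
time_s: 2.7
eef_pos: [430.5, -154.1, 227.5]
ee_rot: [[-1.0, -0.002, -0.0], [-0.002, 1.0, 0.001], [0.0, 0.001, -1.0]]
contact_force: [-0.3, 0.4, 0.5]
grip_width: 91.6
gripper_force: 0.0
plate [468.22070483 268.63938537   6.        ] 0.1362014284773732 71.66740791933098 58.05490776790339
2.7 [ 430.51269029 -154.13044139  227.45651228]
```

View pics/w2b.png

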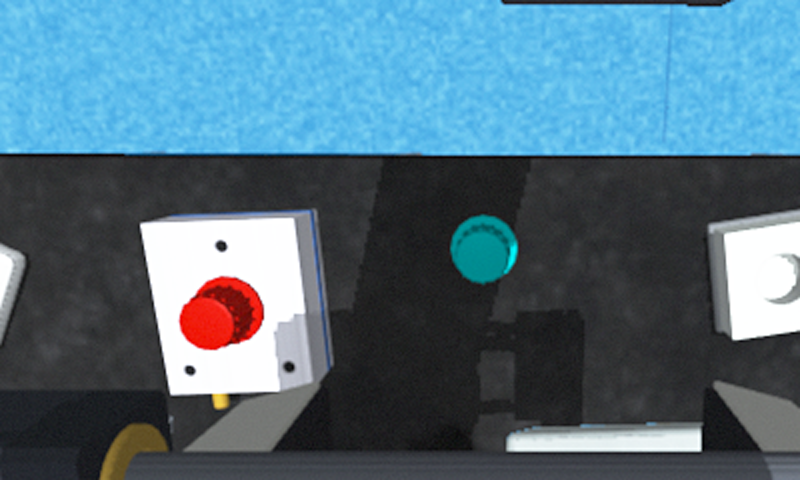

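This enlarged crop confirms the candidates. The red cap's knob is at (208,323) on the chamber, and that is the one meant. The teal one at (484,249) stands on the bench and is a decoy. Threads in the crop: 2 at (221,245), 0 at (289,367), 1 at (190,370). The stand's hole is at about (785,279).

Run:
```python
from h import *
K,E,R,p=load("w2")
f=lambda u,v,z:p2w(K,E,u/2,v/2+30,z)
h=[f(289,367,45),f(190,370,45),f(221,245,45)]
m=(h[0]+h[1])/2; d=m-h[2]; c=(m+h[2])/2;yaw=np.arctan2(d[1],d[0]); print("chamber",c,yaw,np.linalg.norm(d),np.linalg.norm(h[0]-h[1]))
k=f(208,323,77); print("knob",k)
i=cv2.imread("pics/w2.png"); cv2.imwrite("pics/st.png",cv2.resize(i[130:210,350:470],(780,520),interpolation=cv2.INTER_CUBIC))
# white-top fit for stand
K2,E2=cam("top")
print("hole",f(785,279,30), go([k[0],k[1],200],down(np.pi+yaw)),yaw)
```

```text
chamber [ 457.10491129 -315.14272443   45.        ] 0.03916669030010741 72.53764278007719 57.89282754963509
knob [ 456.8259187  -314.05753768   77.        ]
hole [442.52005183   4.38795633  30.        ] (array([-0.43 , -2.674,  0.456]), array([ 0.007, -0.003, -0.346])) 0.03916669030010741
```

View pics/st.png

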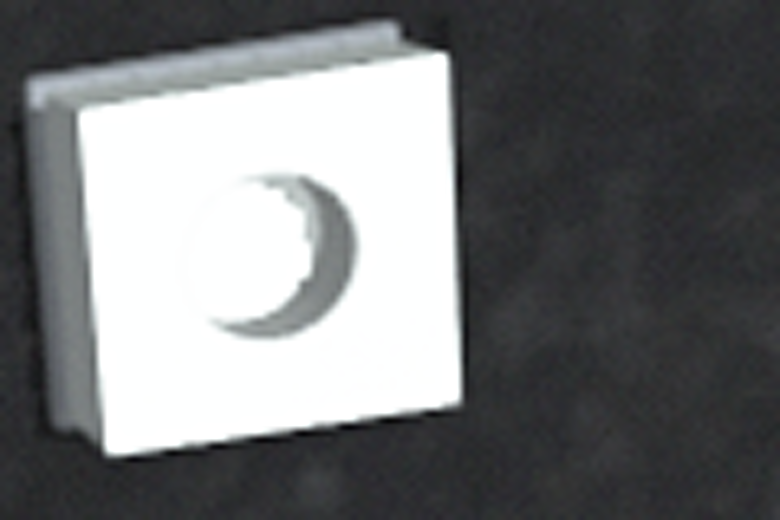

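```bash
python3 -m crank '[{"tx":-0.15,"ty":-0.9,"tz":0.2,"rx":0,"ry":0,"rz":0,"hand":0},{"tx":-0.3,"ty":-1.8,"tz":0.6,"rx":0,"ry":0,"rz":0,"hand":0},{"tx":-0.44,"ty":-2.66,"tz":1.2,"rx":0,"ry":0,"rz":0,"hand":0},{"tx":-0.44,"ty":-2.66,"tz":1.6,"rx":0,"ry":0,"rz":0,"hand":0},{"tx":-0.44,"ty":-2.66,"tz":1.6,"rx":0,"ry":0,"rz":0,"hand":0},{"tx":-0.44,"ty":-2.66,"tz":1.6,"rx":0,"ry":0,"rz":0,"hand":0}]'
python3 - <<'E'
from h import *
i,o=snap("w3")
cv2.imwrite("pics/w3b.png",cv2.resize(i,(800,600),interpolation=cv2.INTER_CUBIC))
print(go([456.8,-314,54],down(np.pi)),o["eef_pos"])
K,E,R,p=load("w3"); print(w2p(K,E,[456.8,-314,77])*1.5625)
E
```

```text
time_s: 3.5
eef_pos: [458.0, -313.7, 132.5]
ee_rot: [[-1.0, -0.003, 0.001], [-0.003, 1.0, 0.0], [-0.001, 0.0, -1.0]]
contact_force: [-0.1, -0.3, -0.2]
grip_width: 91.8
gripper_force: 0.0
(array([0.026, 0.003, 1.317]), array([-0.004,  0.02 ,  0.025])) [ 457.97332509 -313.70415555  132.53617609]
[399.85730411 298.25457275]
```

View pics/w3b.png

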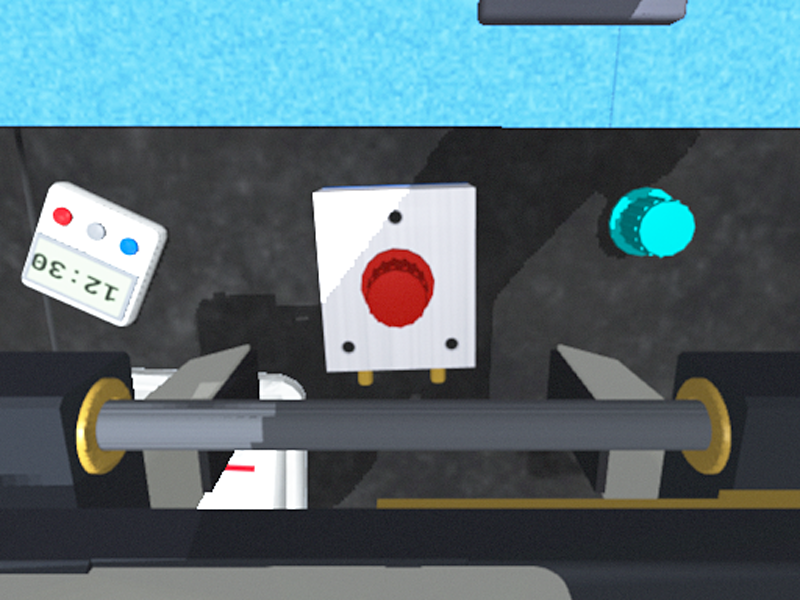

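The knob is centred between the fingers at (398,297), within 1-2 mm of the prediction. Threads: 2 at (395,217), 0 at (451,344), 1 at (348,347). I'll descend and grip.

```bash
python3 -m crank '[{"tx":0.02,"ty":0,"tz":0.6,"rx":0,"ry":0,"rz":0,"hand":0},{"tx":0.02,"ty":0,"tz":1.1,"rx":0,"ry":0,"rz":0,"hand":0},{"tx":0.02,"ty":0,"tz":1.3,"rx":0,"ry":0,"rz":0,"hand":0},{"tx":0.02,"ty":0,"tz":1.3,"rx":0,"ry":0,"rz":0,"hand":0},{"tx":0.02,"ty":0,"tz":1.3,"rx":0,"ry":0,"rz":0,"hand":255},{"tx":0.02,"ty":0,"tz":1.3,"rx":0,"ry":0,"rz":0,"hand":255},{"tx":0.02,"ty":0,"tz":1.3,"rx":0,"ry":0,"rz":0,"hand":255},{"tx":0.02,"ty":0,"tz":1.3,"rx":0,"ry":0,"rz":0,"hand":255},{"tx":0.02,"ty":0,"tz":1.3,"rx":0,"ry":0,"rz":0,"hand":255},{"tx":0.02,"ty":0,"tz":1.3,"rx":0,"ry":0,"rz":0,"hand":255}]'
python3 - <<'E'
from h import *
K,E,R,p=load("w3")
s=.64
h=[p2w(K,E,u*s,v*s,45) for u,v in [(451,344),(348,347),(395,217)]]
m=(h[0]+h[1])/2; d=m-h[2]; print("chamber",(m+h[2])/2,np.arctan2(d[1],d[0]),np.linalg.norm(d),np.linalg.norm(h[0]-h[1]))
E
```

```text
time_s: 4.8
eef_pos: [455.4, -315.3, 53.6]
ee_rot: [[-1.0, 0.0, -0.0], [0.0, 1.0, 0.0], [0.0, 0.0, -1.0]]
contact_force: [-0.1, -0.1, -0.2]
grip_width: 36.4
gripper_force: 0.0
chamber [ 457.34906107 -315.59864185   45.        ] 0.0343262473097158 72.0706256100993 57.91169345127167
```

```bash
python3 -m crank '[{"tx":0,"ty":0,"tz":0,"rx":0,"ry":0,"rz":0,"hand":255},{"tx":0,"ty":0,"tz":0,"rx":0,"ry":0,"rz":0,"hand":255},{"tx":0,"ty":0,"tz":0,"rx":0,"ry":0,"rz":0,"hand":255},{"tx":0,"ty":0,"tz":-0.3,"rx":0,"ry":0,"rz":0,"hand":255},{"tx":0,"ty":0,"tz":-0.8,"rx":0,"ry":0,"rz":0,"hand":255},{"tx":0,"ty":0,"tz":-1.2,"rx":0,"ry":0,"rz":0,"hand":255},{"tx":0,"ty":0,"tz":-1.2,"rx":0,"ry":0,"rz":0,"hand":255}]'
python3 - <<'E'
from h import *
o=get_obs();print(go([442.6,4.1,130],down(np.pi)),o["eef_pos"])
E
```

```text
time_s: 5.68
eef_pos: [457.4, -316.6, 128.8]
ee_rot: [[-1.0, 0.0, 0.005], [0.0, 1.0, -0.003], [-0.005, -0.003, -1.0]]
contact_force: [-0.2, 0.5, -1.0]
grip_width: 0.5
gripper_force: 0.0
(array([ 0.247,  5.345, -0.035]), array([-0.027,  0.047, -0.002])) [ 457.38610691 -316.59575908  128.84778272]
```

Run:
```python
from h import *
i,o=snap("w4")
cv2.imwrite("pics/w4b.png",cv2.resize(i,(800,600),interpolation=cv2.INTER_CUBIC));print(o["grip_width"],o["contact_force"])
```

```text
0.5326425957919041 [-0.22837752  0.47814746 -1.02709595]
```

View pics/w4b.png

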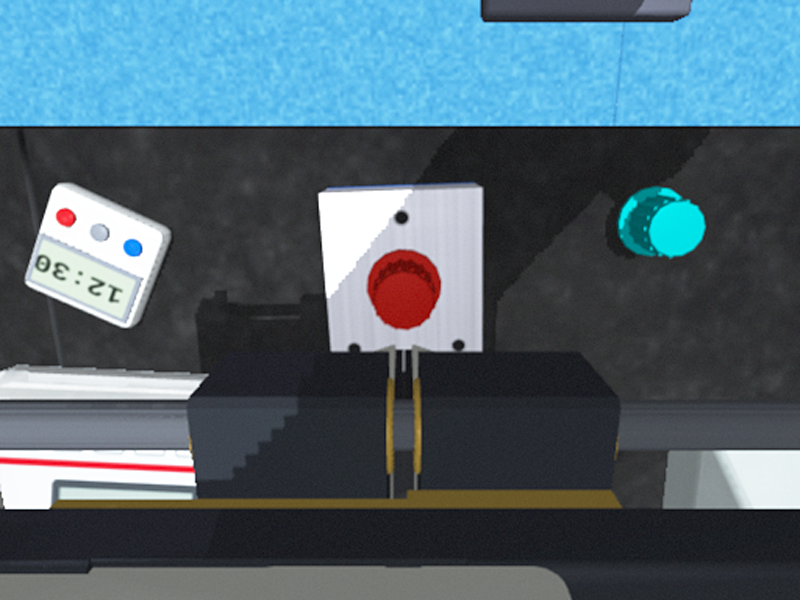

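The fingers are shut and empty, with their tips at (403,350), and the cap still sits on the chamber at (404,300). I probably lifted before the grip force had built up, or gripped too high. I'll reopen, go a little lower, and check the force before lifting.

```bash
python3 -m crank '[{"tx":0,"ty":0,"tz":0,"rx":0,"ry":0,"rz":0,"hand":80},{"tx":0,"ty":0,"tz":0,"rx":0,"ry":0,"rz":0,"hand":80},{"tx":0,"ty":0,"tz":0,"rx":0,"ry":0,"rz":0,"hand":80},{"tx":0,"ty":0,"tz":0,"rx":0,"ry":0,"rz":0,"hand":80},{"tx":0,"ty":0,"tz":0,"rx":0,"ry":0,"rz":0,"hand":80},{"tx":0,"ty":0,"tz":0,"rx":0,"ry":0,"rz":0,"hand":80}]'
python3 - <<'E'
from h import *
i,o=snap("w5"); K,E,R,p=load("w5"); print(o["eef_pos"],o["grip_width"])
def pose(z,pts):
    h=[p2w(K,E,u*.64,v*.64,z) for u,v in pts]; m=(h[0]+h[1])/2; return (m+h[2])/2
m=cv2.inRange(cv2.cvtColor(i,cv2.COLOR_BGR2HSV),(0,150,60),(8,255,255))|cv2.inRange(cv2.cvtColor(i,cv2.COLOR_BGR2HSV),(172,150,60),(180,255,255))
m[230:]=0
n,l,s,c=cv2.connectedComponentsWithStats(m); 
for k in range(1,n):
    if s[k,4]>300: print(s[k],c[k])
print("expected: knob top ctr",w2p(K,E,[457.3,-315.6,77]),"knob bottom",w2p(K,E,[457.3,-315.6,49]))
print(go([457.1,-315.2,52],down(np.pi)))
E
```

```text
time_s: 6.48
eef_pos: [455.5, -315.3, 125.6]
ee_rot: [[-1.0, 0.0, -0.0], [0.0, 1.0, 0.0], [0.0, 0.0, -1.0]]
contact_force: [-0.1, -0.1, 0.1]
grip_width: 55.7
gripper_force: 0.0
[ 455.46955479 -315.29032344  125.62370396] 55.72753775901317
[ 233  164   47   51 1850] [255.99405405 188.5827027 ]
expected: knob top ctr [255.85219827 197.36769909] knob bottom [256.0870789  187.57528331]
(array([-2.700e-02,  1.000e-03,  1.227e+00]), array([ 0.   , -0.   , -0.001]))
```

```bash
python3 -m crank '[{"tx":-0.03,"ty":0,"tz":0.5,"rx":0,"ry":0,"rz":0,"hand":80},{"tx":-0.03,"ty":0,"tz":1.0,"rx":0,"ry":0,"rz":0,"hand":80},{"tx":-0.03,"ty":0,"tz":1.23,"rx":0,"ry":0,"rz":0,"hand":80},{"tx":-0.03,"ty":0,"tz":1.23,"rx":0,"ry":0,"rz":0,"hand":80},{"tx":-0.03,"ty":0,"tz":1.23,"rx":0,"ry":0,"rz":0,"hand":255},{"tx":-0.03,"ty":0,"tz":1.23,"rx":0,"ry":0,"rz":0,"hand":255},{"tx":-0.03,"ty":0,"tz":1.23,"rx":0,"ry":0,"rz":0,"hand":255},{"tx":-0.03,"ty":0,"tz":1.23,"rx":0,"ry":0,"rz":0,"hand":255},{"tx":-0.03,"ty":0,"tz":1.23,"rx":0,"ry":0,"rz":0,"hand":255},{"tx":-0.03,"ty":0,"tz":1.23,"rx":0,"ry":0,"rz":0,"hand":255}]'
```

```text
time_s: 7.78
eef_pos: [457.3, -315.2, 51.8]
ee_rot: [[-1.0, 0.0, -0.0], [0.0, 1.0, 0.0], [0.0, 0.0, -1.0]]
contact_force: [-0.4, 0.0, -1.3]
grip_width: 7.6
gripper_force: 0.0
```

```bash
python3 -m crank '[{"tx":0,"ty":0,"tz":0,"rx":0,"ry":0,"rz":0,"hand":255},{"tx":0,"ty":0,"tz":0,"rx":0,"ry":0,"rz":0,"hand":255}]'
```

```text
time_s: 8.02
eef_pos: [457.2, -315.3, 51.8]
ee_rot: [[-1.0, 0.0, -0.0], [0.0, 1.0, 0.0], [0.0, 0.0, -1.0]]
contact_force: [-0.3, 0.3, 0.1]
grip_width: 0.2
gripper_force: 0.0
```

Shut again on nothing, although the pose reads as being at the knob. One composite picture (scene, top and wrist) should show where the fingers really are.

Run:
```python
from h import *
i,o=snap("w6"); sc=cv2.cvtColor(read_camera("scene"),cv2.COLOR_RGB2BGR); tp=cv2.cvtColor(read_camera("top"),cv2.COLOR_RGB2BGR)
P=np.array([457.2,-315.3,51.8])
a=cam("scene");b=cam("top");us=w2p(*a,P);ut=w2p(*b,P);print(us,ut, w2p(*load("w6")[:2],P))
def crop(im,c,w,h,W,H):
    x=int(np.clip(c[0]-w/2,0,512-w));y=int(np.clip(c[1]-h/2,0,384-h));print(x,y);return cv2.resize(im[y:y+h,x:x+w],(W,H),interpolation=cv2.INTER_CUBIC)
C=np.vstack([np.hstack([crop(sc,us,100,75,400,300),crop(tp,ut,100,75,400,300)]),np.hstack([crop(i,(256,150),200,150,400,300),crop(i,(256,190),80,60,400,300)])])
cv2.imwrite("pics/c6.png",C);cv2.imwrite("pics/sc6.png",sc)
```

```text
[283.06422493 269.59525481] [345.74347618 215.6754516 ] [255.80994706 217.54190133]
233 232
295 178
156 75
216 160
```

View pics/c6.png

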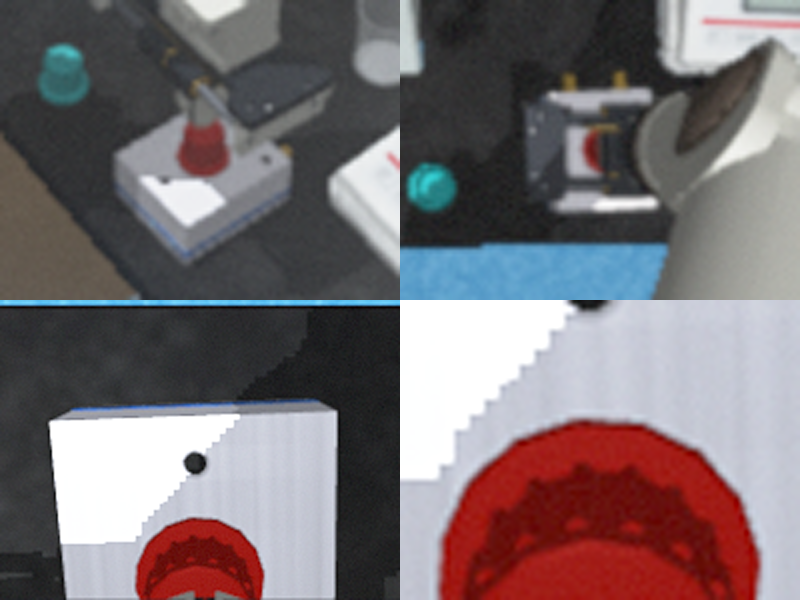

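Run:
```python
from h import *
a=cam("scene");b=cam("top")
for P in [(457,-315,49),(457,-315,77),(457,-315,85),(490,-315,52),(490,-315,77),(470,-315,77),(440,-315,77)]:
    print(P,((w2p(*a,P)-[233,232])*4).round(),"top",((w2p(*b,P)-[295,178])*4+[400,0]).round())
K,E,R,p=load("w6")
for n,q in [("tip",(0,0,0)),("tipfront",(9.5,0,0)),("tf-33",(9.5,0,-33)),("tf-19",(9.5,0,-19)),("-20x",(-20,0,0)),("-33",(0,0,-33))]: print(n,w2p(K,E,p+R@np.array(q)).round(1))
i=cv2.imread("pics/w6.png"); print(i[195:240:2,256]); 
print("rows across",[tuple(i[226,u]) for u in range(236,278,3)])
```

```text
(457, -315, 49) [200. 153.] top [602. 151.]
(457, -315, 77) [201. 128.] top [610. 151.]
(457, -315, 85) [201. 121.] top [613. 151.]
(490, -315, 52) [235. 130.] top [602. 112.]
(490, -315, 77) [236. 108.] top [609. 111.]
(470, -315, 77) [215. 120.] top [610. 135.]
(440, -315, 77) [182. 139.] top [611. 171.]
tip [255.8 217.5]
tipfront [255.8 202.6]
tf-33 [255.3 222.3]
tf-19 [255.5 213.1]
-20x [255.8 247.9]
-33 [255.4 239.7]
[[  9  12 102]
 [  8  13 103]
 [ 12  19 106]
 [ 13  16 107]
 [ 13  12 106]
 [ 10  16 107]
 [ 15  15 109]
 [ 28  30 166]
 [ 25  28 162]
 [ 21  25 162]
 [ 20  26 161]
 [ 14  22 159]
 [ 27  29 161]
 [ 18  23 161]
 [ 26  24 123]
 [ 27  23  17]
 [ 23  14  10]
 [ 32  24  22]
 [ 25  22  16]
 [ 37  33  25]
 [ 28  26  19]
 [ 25  17  14]
 [ 27  25  18]]
rows across [(np.uint8(32), np.uint8(27), np.uint8(21)), (np.uint8(34), np.uint8(26), np.uint8(21)), (np.uint8(27), np.uint8(20), np.uint8(24)), (np.uint8(31), np.uint8(25), np.uint8(22)), (np.uint8(44), np.uint8(41), np.uint8(36)), (np.uint8(126), np.uint8(127), np.uint8(125)), (np.uint8(24), np.uint8(21), np.uint8(21)), (np.uint8(27), np.uint8(27), np.uint8(79)), (np.uint8(29), np.uint8(24), np.uint8(21)), (np.uint8(77), np.uint8(77), np.uint8(78)), (np.uint8(123), np.uint8(124), np.uint8(125)), (np.uint8(33), np.uint8(27), np.uint8(25)), (np.uint8(31), np.uint8(26), np.uint8(24)), (np.uint8(35), np.uint8(26), np.uint8(25))]
```

The composite shows the shut fingertips directly above the knob top, at (203,122) in the scene crop and v≈223 in the wrist image. That fits tips sitting about 30 mm higher than the nominal TCP, so x and y are right and I need to go lower. I'll open, then descend gently while watching force and width.

```bash
python3 -m crank '[{"tx":0,"ty":0,"tz":0,"rx":0,"ry":0,"rz":0,"hand":80},{"tx":0,"ty":0,"tz":0,"rx":0,"ry":0,"rz":0,"hand":80},{"tx":0,"ty":0,"tz":0,"rx":0,"ry":0,"rz":0,"hand":80},{"tx":0,"ty":0,"tz":0,"rx":0,"ry":0,"rz":0,"hand":80},{"tx":0,"ty":0,"tz":0,"rx":0,"ry":0,"rz":0,"hand":80},{"tx":0,"ty":0,"tz":0,"rx":0,"ry":0,"rz":0,"hand":80}]'
python3 -m crank '[{"tx":0,"ty":0,"tz":0.1,"rx":0,"ry":0,"rz":0,"hand":80},{"tx":0,"ty":0,"tz":0.2,"rx":0,"ry":0,"rz":0,"hand":80},{"tx":0,"ty":0,"tz":0.2,"rx":0,"ry":0,"rz":0,"hand":80}]'
```

```text
time_s: 8.93
eef_pos: [457.2, -315.3, 51.8]
ee_rot: [[-1.0, 0.0, -0.0], [0.0, 1.0, 0.0], [0.0, 0.0, -1.0]]
contact_force: [0.5, 0.2, 0.1]
grip_width: 55.7
gripper_force: 0.0
time_s: 9.3
eef_pos: [456.6, -314.8, 39.0]
ee_rot: [[-1.0, 0.0, -0.001], [0.0, 1.0, 0.001], [0.001, 0.001, -1.0]]
contact_force: [0.6, 0.5, 0.1]
grip_width: 62.9
gripper_force: 0.0
```

No contact at a nominal 39 mm, which is below the 45 mm face, so the tips really are higher than reported.

```bash
python3 -m crank '[{"tx":0,"ty":0,"tz":0.08,"rx":0,"ry":0,"rz":0,"hand":80},{"tx":0,"ty":0,"tz":0.16,"rx":0,"ry":0,"rz":0,"hand":80},{"tx":0,"ty":0,"tz":0.22,"rx":0,"ry":0,"rz":0,"hand":80},{"tx":0,"ty":0,"tz":0.22,"rx":0,"ry":0,"rz":0,"hand":255},{"tx":0,"ty":0,"tz":0.22,"rx":0,"ry":0,"rz":0,"hand":255},{"tx":0,"ty":0,"tz":0.22,"rx":0,"ry":0,"rz":0,"hand":255},{"tx":0,"ty":0,"tz":0.22,"rx":0,"ry":0,"rz":0,"hand":255},{"tx":0,"ty":0,"tz":0.22,"rx":0,"ry":0,"rz":0,"hand":255}]'
```

```text
time_s: 10.3
eef_pos: [457.4, -315.4, 26.8]
ee_rot: [[-1.0, 0.0, 0.0], [0.0, 1.0, -0.0], [-0.0, -0.0, -1.0]]
contact_force: [-0.2, 0.1, 1.3]
grip_width: 28.9
gripper_force: 30.0
```

```bash
python3 -m crank '[{"tx":0,"ty":0,"tz":-0.2,"rx":0,"ry":0,"rz":0,"hand":255},{"tx":0,"ty":0,"tz":-0.5,"rx":0,"ry":0,"rz":0,"hand":255},{"tx":0,"ty":0,"tz":-1.0,"rx":0,"ry":0,"rz":0,"hand":255},{"tx":0,"ty":0,"tz":-1.3,"rx":0,"ry":0,"rz":0,"hand":255},{"tx":0,"ty":0,"tz":-1.3,"rx":0,"ry":0,"rz":0,"hand":255}]'
python3 - <<'E'
from h import *
o=get_obs();print(go([442.6,4.1,o["eef_pos"][2]],down(np.pi)))
i,o=snap("w7"); hs=cv2.cvtColor(i,cv2.COLOR_BGR2HSV)
m=cv2.inRange(hs,(0,150,60),(8,255,255))|cv2.inRange(hs,(172,150,60),(180,255,255)); n,l,s,c=cv2.connectedComponentsWithStats(m); print([s[k] for k in range(1,n) if s[k,4]>100])
E
```

```text
time_s: 10.92
eef_pos: [458.7, -316.1, 106.8]
ee_rot: [[-1.0, 0.0, 0.004], [0.0, 1.0, -0.002], [-0.004, -0.002, -1.0]]
contact_force: [-0.1, -0.5, -1.4]
grip_width: 29.0
gripper_force: 30.0
(array([ 0.268,  5.337, -0.012]), array([-0.019,  0.035, -0.   ]))
[array([ 19, 135,  13,  12, 119], dtype=int32), array([ 224,  196,   69,   60, 3447], dtype=int32), array([  0, 308,  64,   6, 223], dtype=int32)]
```

```bash
python3 -m crank '[{"tx":0.05,"ty":0.7,"tz":0,"rx":0,"ry":0,"rz":0,"hand":255},{"tx":0.1,"ty":1.6,"tz":0,"rx":0,"ry":0,"rz":0,"hand":255},{"tx":0.2,"ty":2.5,"tz":0,"rx":0,"ry":0,"rz":0,"hand":255},{"tx":0.24,"ty":3.4,"tz":0,"rx":0,"ry":0,"rz":0,"hand":255},{"tx":0.24,"ty":4.3,"tz":0,"rx":0,"ry":0,"rz":0,"hand":255},{"tx":0.24,"ty":5,"tz":0,"rx":0,"ry":0,"rz":0,"hand":255},{"tx":0.24,"ty":5.32,"tz":0,"rx":0,"ry":0,"rz":0,"hand":255},{"tx":0.24,"ty":5.32,"tz":0,"rx":0,"ry":0,"rz":0,"hand":255},{"tx":0.24,"ty":5.32,"tz":0,"rx":0,"ry":0,"rz":0,"hand":255},{"tx":0.24,"ty":5.32,"tz":0,"rx":0,"ry":0,"rz":0,"hand":255}]'
python3 - <<'E'
from h import *
i,o=snap("w8");K,E,R,p=load("w8"); print(o["eef_pos"],o["grip_width"])
hs=cv2.cvtColor(i,cv2.COLOR_BGR2HSV)
m=cv2.inRange(hs,(0,150,60),(8,255,255))|cv2.inRange(hs,(172,150,60),(180,255,255)); n,l,s,c=cv2.connectedComponentsWithStats(m); print([s[k] for k in range(1,n) if s[k,4]>300])
print("collar expect",w2p(K,E,p+[0,20,18]),w2p(K,E,p+[0,-20,18]))
print("stand corners",[w2p(K,E,[442.6,4.1+d,30]).round() for d in(-32,32)])
# stand white edges in rows
g=i.min(axis=2)
for v in (130,140,150,160):
    r=np.where(g[v,150:380]>170)[0]+150; print(v,r.min() if len(r) else None,r.max() if len(r) else None)
cv2.imwrite("pics/w8b.png",i)
print(go([442.6,4.1,12],down(np.pi)))
E
```

```text
time_s: 12.22
eef_pos: [442.7, 2.5, 104.4]
ee_rot: [[-1.0, 0.002, -0.001], [0.002, 1.0, -0.0], [0.001, -0.0, -1.0]]
contact_force: [0.8, -0.5, -0.0]
grip_width: 29.3
gripper_force: 30.0
[442.68015268   2.51038857 104.4054291 ] 29.34636854960501
[array([ 224,  196,   69,   60, 3446], dtype=int32)]
collar expect [291.60229046 228.65370887] [219.55721101 228.73174573]
stand corners [array([219., 186.]), array([298., 186.])]
130 None None
140 252 291
150 213 292
160 212 294
(array([0.002, 0.025, 1.541]), array([-0.003, -0.003, -0.022]))
```

```bash
python3 -m crank '[{"tx":0,"ty":0.01,"tz":0.4,"rx":0,"ry":0,"rz":0,"hand":255},{"tx":0,"ty":0.01,"tz":0.8,"rx":0,"ry":0,"rz":0,"hand":255},{"tx":0,"ty":0.01,"tz":1.05,"rx":0,"ry":0,"rz":0,"hand":255},{"tx":0,"ty":0.01,"tz":1.2,"rx":0,"ry":0,"rz":0,"hand":255},{"tx":0,"ty":0.01,"tz":1.3,"rx":0,"ry":0,"rz":0,"hand":255},{"tx":0,"ty":0.01,"tz":1.4,"rx":0,"ry":0,"rz":0,"hand":255},{"tx":0,"ty":0.01,"tz":1.48,"rx":0,"ry":0,"rz":0,"hand":255},{"tx":0,"ty":0.01,"tz":1.48,"rx":0,"ry":0,"rz":0,"hand":255}]'
```

```text
time_s: 13.28
eef_pos: [442.7, 4.6, 15.7]
ee_rot: [[-1.0, -0.0, -0.0], [-0.0, 1.0, -0.0], [0.0, -0.0, -1.0]]
contact_force: [-0.2, 1.1, 0.6]
grip_width: 29.1
gripper_force: 30.0
```

No contact force at 8 mm below the stand's top, so the stem is in the hole. I'll lower the last 3.5 mm and release.

```bash
python3 -m crank '[{"tx":0,"ty":0,"tz":0.03,"rx":0,"ry":0,"rz":0,"hand":255},{"tx":0,"ty":0,"tz":0.055,"rx":0,"ry":0,"rz":0,"hand":255},{"tx":0,"ty":0,"tz":0.055,"rx":0,"ry":0,"rz":0,"hand":255}]'
python3 -m crank '[{"tx":0,"ty":0,"tz":0.055,"rx":0,"ry":0,"rz":0,"hand":80},{"tx":0,"ty":0,"tz":0.055,"rx":0,"ry":0,"rz":0,"hand":80},{"tx":0,"ty":0,"tz":0.055,"rx":0,"ry":0,"rz":0,"hand":80},{"tx":0,"ty":0,"tz":0.055,"rx":0,"ry":0,"rz":0,"hand":80},{"tx":0,"ty":0,"tz":-0.3,"rx":0,"ry":0,"rz":0,"hand":80},{"tx":0,"ty":0,"tz":-0.9,"rx":0,"ry":0,"rz":0,"hand":80},{"tx":0,"ty":0,"tz":-1.8,"rx":0,"ry":0,"rz":0,"hand":80},{"tx":0,"ty":0,"tz":-2.2,"rx":0,"ry":0,"rz":0,"hand":80},{"tx":0,"ty":0,"tz":-2.2,"rx":0,"ry":0,"rz":0,"hand":80}]'
python3 - <<'E'
from h import *
i,o=snap("w9");K,E,R,p=load("w9"); print(o["eef_pos"])
hs=cv2.cvtColor(i,cv2.COLOR_BGR2HSV)
m=cv2.inRange(hs,(0,150,60),(8,255,255))|cv2.inRange(hs,(172,150,60),(180,255,255)); n,l,s,c=cv2.connectedComponentsWithStats(m); print([s[k] for k in range(1,n) if s[k,4]>300])
q=[442.6,4,0]
t=np.linspace(0,6.28,60)
pts=np.array([w2p(K,E,[q[0]+r*np.cos(a),q[1]+r*np.sin(a),z]) for r,z in[(20,34),(15.5,62)] for a in t]);print("expect box",pts.min(0),pts.max(0)-pts.min(0))
E
```

```text
time_s: 13.65
eef_pos: [442.9, 4.5, 12.5]
ee_rot: [[-1.0, 0.0, -0.0], [0.0, 1.0, 0.0], [0.0, 0.0, -1.0]]
contact_force: [-0.1, 0.6, -1.0]
grip_width: 29.0
gripper_force: 30.0
time_s: 14.78
eef_pos: [444.8, 4.7, 146.6]
ee_rot: [[-1.0, 0.0, 0.005], [0.0, 1.0, 0.001], [-0.005, 0.001, -1.0]]
contact_force: [0.4, -0.5, -0.8]
grip_width: 62.8
gripper_force: 0.0
[444.7688477    4.66331117 146.63307635]
[array([ 237,  152,   42,   44, 1403], dtype=int32)]
expect box [234.12560908 151.03588452] [43.50942966 46.61216128]
```

The cap is seated: red blob box (237,152,42x44) against an expected (234,151,43x47). Next is the cover.

```bash
python3 -m crank '[{"tx":0,"ty":0.8,"tz":0,"rx":0,"ry":0,"rz":0,"hand":60},{"tx":-0.05,"ty":1.7,"tz":0,"rx":0,"ry":0,"rz":-0.3,"hand":60},{"tx":-0.1,"ty":2.6,"tz":0,"rx":0,"ry":0,"rz":-0.8,"hand":60},{"tx":-0.15,"ty":3.5,"tz":0,"rx":0,"ry":0,"rz":-1.3,"hand":60},{"tx":-0.2,"ty":4.38,"tz":0,"rx":0,"ry":0,"rz":-1.3,"hand":60},{"tx":-0.2,"ty":4.38,"tz":0,"rx":0,"ry":0,"rz":-1.3,"hand":60},{"tx":-0.2,"ty":4.38,"tz":0,"rx":0,"ry":0,"rz":-1.3,"hand":60},{"tx":-0.2,"ty":4.38,"tz":0,"rx":0,"ry":0,"rz":-1.3,"hand":60},{"tx":-0.2,"ty":4.38,"tz":0,"rx":0,"ry":0,"rz":-1.3,"hand":60}]'
cat >> h.py <<'E'
def blobs(i,K,E,preds,rad=12,thr=110):
    "sub-pixel centres of the dark spots nearest to predicted world points"
    g=cv2.cvtColor(i,cv2.COLOR_BGR2GRAY); out=[]
    for P in preds:
        u,v=w2p(K,E,P); x,y=int(round(u))-rad,int(round(v))-rad
        w=g[max(y,0):y+2*rad+1,max(x,0):x+2*rad+1]; m=(w<thr).astype(np.uint8)
        n,l,s,c=cv2.connectedComponentsWithStats(m)
        k=[j for j in range(1,n) if 8<s[j,4]<150]
        if not k: out.append(None); print("none at",u,v); continue
        j=min(k,key=lambda j:np.hypot(*(c[j]-rad))); uv=c[j]+[max(x,0),max(y,0)]; print("blob",uv.round(1),"pred",np.round([u,v],1),"area",s[j,4]); out.append(p2w(K,E,*uv,P[2]))
    return out
def pose3(h):
    m=(h[0]+h[1])/2; d=m-h[2]; return (m+h[2])/2,np.arctan2(d[1],d[0]),np.linalg.norm(d),np.linalg.norm(h[0]-h[1])
def holes(c,yaw,z):
    r=np.array([[np.cos(yaw),-np.sin(yaw)],[np.sin(yaw),np.cos(yaw)]]); return [np.append(np.array(c[:2])+r@np.array(q),z) for q in [(36,29),(36,-29),(-36,0)]]
E
python3 - <<'E'
from h import *
i,o=snap("w10");K,E,R,p=load("w10"); print(o["eef_pos"],np.arctan2(R[1,0],R[0,0])%(2*np.pi)-np.pi)
h=blobs(i,K,E,holes([468.2,268.6],.136,6)); 
if all(x is not None for x in h):
    c,y,a,b=pose3(h); print(c,y,a,b)
    t=c[:2]-8*np.array([np.cos(y),np.sin(y)]); print(go([t[0],t[1],-12],down(np.pi+y)))
K,E,R,p=load("w3"); print("chamber",pose3(blobs(cv2.imread("pics/w3.png"),K,E,holes([457.3,-315.6],.034,45))))
K,E,R,p=load("w5"); blobs(cv2.imread("pics/w5.png"),K,E,holes([457.3,-315.6],.034,45))
E
```

```text
time_s: 15.95
eef_pos: [455.1, 265.9, 144.4]
ee_rot: [[-0.991, -0.134, -0.0], [-0.134, 0.991, -0.001], [0.0, -0.001, -1.0]]
contact_force: [-0.5, -0.4, -0.5]
grip_width: 70.3
gripper_force: 0.0
[455.07119268 265.90741398 144.36956608] 0.13398554136458518
blob [284.7 216. ] pred [285.8 216.4] area 51
blob [228.8 215.6] pred [229.5 216.5] area 52
blob [257.8 146.6] pred [257.5 146.8] area 57
[467.77518185 268.24662862   6.        ] 0.11912890154328169 71.6034463038746 57.68172403841837
(array([-0.08 ,  0.008,  2.609]), array([-0.003, -0.   ,  0.144]))
blob [288.5 219.6] pred [288.7 220.1] area 38
blob [222.9 221.6] pred [222.6 222. ] area 36
blob [252.6 138.6] pred [252.8 138.9] area 50
chamber (array([ 457.00158024, -315.68134082,   45.        ]), np.float64(0.03671521078873245), np.float64(71.84021567477357), np.float64(57.64352999028851))
blob [291.3 225. ] pred [291.3 225.7] area 40
blob [224.1 227.4] pred [223.9 227.8] area 38
blob [254.4 142.6] pred [254.6 143.2] area 48
```

```bash
python3 -m crank '[{"tx":-0.04,"ty":0,"tz":0.7,"rx":0,"ry":0,"rz":0.1,"hand":60},{"tx":-0.08,"ty":0,"tz":1.4,"rx":0,"ry":0,"rz":0.1,"hand":60},{"tx":-0.08,"ty":0.01,"tz":1.9,"rx":0,"ry":0,"rz":0.1,"hand":60},{"tx":-0.08,"ty":0.01,"tz":2.2,"rx":0,"ry":0,"rz":0.1,"hand":60},{"tx":-0.08,"ty":0.01,"tz":2.35,"rx":0,"ry":0,"rz":0.1,"hand":60},{"tx":-0.08,"ty":0.01,"tz":2.4,"rx":0,"ry":0,"rz":0.1,"hand":60},{"tx":-0.08,"ty":0.01,"tz":2.4,"rx":0,"ry":0,"rz":0.1,"hand":60}]'
python3 -m crank '[{"tx":0,"ty":0,"tz":0.07,"rx":0,"ry":0,"rz":0,"hand":60},{"tx":0,"ty":0,"tz":0.14,"rx":0,"ry":0,"rz":0,"hand":60},{"tx":0,"ty":0,"tz":0.2,"rx":0,"ry":0,"rz":0,"hand":60},{"tx":0,"ty":0,"tz":0.2,"rx":0,"ry":0,"rz":0,"hand":60}]'
```

```text
time_s: 16.88
eef_pos: [460.2, 268.9, 1.3]
ee_rot: [[-0.992, -0.125, 0.001], [-0.125, 0.992, 0.001], [-0.001, 0.001, -1.0]]
contact_force: [-0.0, 0.2, 0.4]
grip_width: 70.5
gripper_force: 0.0
time_s: 17.38
eef_pos: [459.2, 268.4, -11.8]
ee_rot: [[-0.992, -0.125, -0.001], [-0.125, 0.992, -0.0], [0.001, -0.0, -1.0]]
contact_force: [-0.2, -0.1, 0.5]
grip_width: 70.4
gripper_force: 0.0
```

```bash
python3 -m crank '[{"tx":0,"ty":-0.01,"tz":0,"rx":0,"ry":0,"rz":0,"hand":255},{"tx":0,"ty":-0.01,"tz":0,"rx":0,"ry":0,"rz":0,"hand":255},{"tx":0,"ty":-0.01,"tz":0,"rx":0,"ry":0,"rz":0,"hand":255},{"tx":0,"ty":-0.01,"tz":0,"rx":0,"ry":0,"rz":0,"hand":255},{"tx":0,"ty":-0.01,"tz":0,"rx":0,"ry":0,"rz":0,"hand":255},{"tx":0,"ty":-0.01,"tz":0,"rx":0,"ry":0,"rz":0,"hand":255},{"tx":0,"ty":-0.01,"tz":0,"rx":0,"ry":0,"rz":0,"hand":255},{"tx":0,"ty":-0.01,"tz":0,"rx":0,"ry":0,"rz":0,"hand":255},{"tx":0,"ty":-0.01,"tz":0,"rx":0,"ry":0,"rz":0,"hand":255},{"tx":0,"ty":-0.01,"tz":0,"rx":0,"ry":0,"rz":0,"hand":255}]'
```

```text
time_s: 18.62
eef_pos: [459.6, 267.7, -11.4]
ee_rot: [[-0.992, -0.125, -0.0], [-0.125, 0.992, -0.0], [0.0, -0.0, -1.0]]
contact_force: [-0.0, -1.7, 1.2]
grip_width: 11.7
gripper_force: 30.0
```

```bash
python3 -m crank '[{"tx":0,"ty":0,"tz":-0.15,"rx":0,"ry":0,"rz":0,"hand":255},{"tx":0,"ty":0,"tz":-0.4,"rx":0,"ry":0,"rz":0,"hand":255},{"tx":0,"ty":0,"tz":-0.8,"rx":0,"ry":0,"rz":0,"hand":255},{"tx":0,"ty":0,"tz":-1.3,"rx":0,"ry":0,"rz":0,"hand":255},{"tx":0,"ty":0,"tz":-1.7,"rx":0,"ry":0,"rz":0,"hand":255},{"tx":0,"ty":0,"tz":-1.8,"rx":0,"ry":0,"rz":0,"hand":255},{"tx":0,"ty":0,"tz":-1.8,"rx":0,"ry":0,"rz":0,"hand":255},{"tx":0,"ty":0,"tz":-1.8,"rx":0,"ry":0,"rz":0,"hand":255}]'
python3 - <<'E'
from h import *
i,o=snap("w11");K,E,R,p=load("w11"); print(p,o["contact_force"],np.arctan2(R[1,0],R[0,0])%(2*np.pi)-np.pi)
# predicted hole2 in tool frame: plate ctr 8mm ahead (-x tool), top 17.4 above TCP
P=p+R@np.array([44-16,0,-17.5]); blobs(i,K,E,[P],rad=25)
print(go([p[0]-20,4,p[2]],down(np.pi)))
cv2.imwrite("pics/w11b.png",cv2.resize(i[60:260,130:390],(780,600),interpolation=cv2.INTER_CUBIC))
E
```

```text
time_s: 19.62
eef_pos: [458.8, 267.5, 95.6]
ee_rot: [[-0.992, -0.125, -0.002], [-0.125, 0.992, -0.001], [0.002, -0.001, -1.0]]
contact_force: [-0.2, -0.1, -2.3]
grip_width: 11.8
gripper_force: 30.0
[458.7890414  267.51986713  95.60413353] [-0.23708743 -0.06290554 -2.33753378] 0.125733284224685
none at 255.15990696947958 179.18120907042018
(array([ 8.810e-01, -4.315e+00,  3.000e-03]), array([-0.009, -0.018,  1.2  ]))
```

```bash
sed -i 's/8<s\[j,4\]<150/8<s[j,4]<500/' h.py
python3 - <<'E'
from h import *
i=cv2.imread("pics/w11.png");K,E,R,p=load("w11")
P=p+R@np.array([27.8,0,-17.4]); h=blobs(i,K,E,[P],rad=20)[0]
if h is not None: print("hole2 tool",R.T@(h-p))
g=cv2.cvtColor(i,cv2.COLOR_BGR2GRAY)
# near edge of plate: largest bright->dark step per column
us=[];vs=[]
for u in range(190,322,4):
    col=g[100:200,u].astype(int); d=np.diff(col); j=np.argmax(d); us.append(u);vs.append(100+j)
print(list(zip(us,vs)))
print("pred edge corners",[w2p(K,E,p+R@np.array([48-8.2,s*40,-17.4])).round(1) for s in(-1,1)])
E
```

```text
blob [258.1 179.1] pred [255.2 179.5] area 207
hole2 tool [ 27.99984304   1.58464339 -17.40074239]
[(190, np.int64(157)), (194, np.int64(157)), (198, np.int64(157)), (202, np.int64(157)), (206, np.int64(157)), (210, np.int64(157)), (214, np.int64(157)), (218, np.int64(157)), (222, np.int64(157)), (226, np.int64(157)), (230, np.int64(157)), (234, np.int64(157)), (238, np.int64(157)), (242, np.int64(157)), (246, np.int64(157)), (250, np.int64(157)), (254, np.int64(157)), (258, np.int64(157)), (262, np.int64(157)), (266, np.int64(157)), (270, np.int64(157)), (274, np.int64(157)), (278, np.int64(157)), (282, np.int64(157)), (286, np.int64(157)), (290, np.int64(157)), (294, np.int64(158)), (298, np.int64(158)), (302, np.int64(158)), (306, np.int64(158)), (310, np.int64(158)), (314, np.int64(158)), (318, np.int64(158))]
pred edge corners [array([179.2, 157.3]), array([331.1, 157.4])]
```

Run:
```python
from h import *
H=holes([457.0,-315.68],.0367,45); print("w3-model thread2",H[2])
for n in ["w3","w5","w6","w7"]:
    K,E,R,p=load(n); print(n,p[2],blobs(cv2.imread(f"pics/{n}.png"),K,E,[H[2]],rad=14)[0])
R=down(np.pi+.0367); t=H[2]-R@np.array([28,1.58,0]); print("TCP target",t)
```

```text
w3-model thread2 [ 421.0242413  -317.00090343   45.        ]
blob [252.6 138.6] pred [252.6 138.5] area 50
w3 132.53617609074536 [ 421.10567996 -316.99985888   45.        ]
blob [254.4 142.6] pred [254.3 142.8] area 48
w5 125.62370396301395 [ 420.89680136 -316.98921466   45.        ]
blob [253.2 156.2] pred [253.  156.5] area 91
w6 51.80441297947162 [ 420.83016821 -316.86607521   45.        ]
blob [255.6 141.1] pred [255.3 141.6] area 60
w7 106.82823093211509 [ 420.63689257 -316.8003029    45.        ]
TCP target [ 449.06335994 -317.55247017   45.        ]
```

Run:
```python
from h import *
o=get_obs();p=o["eef_pos"];z=p[2]+5; print(o["eef_pos"])
for x,y in [(449,230),(436,190),(425,150),(420,100),(420,50),(420,0)]: print((x,y),*go([x,y,z],down(np.pi+.0367)))
```

```text
[458.79184304 267.48645621  95.49459502]
(449, 230) [ 0.24  -0.599 -0.082] [-0.008 -0.018  0.849]
(436, 190) [ 0.539 -1.234 -0.081] [-0.008 -0.018  0.849]
(425, 150) [ 0.804 -1.872 -0.08 ] [-0.008 -0.018  0.849]
(420, 100) [ 0.991 -2.688 -0.079] [-0.008 -0.018  0.849]
(420, 50) [ 1.096 -3.515 -0.079] [-0.008 -0.018  0.849]
(420, 0) [ 1.2   -4.342 -0.078] [-0.008 -0.018  0.849]
```

```bash
python3 -m crank '[{"tx":0.12,"ty":-0.25,"tz":-0.08,"rx":0,"ry":0,"rz":0.1,"hand":255},{"tx":0.3,"ty":-0.7,"tz":-0.08,"rx":0,"ry":0,"rz":0.3,"hand":255},{"tx":0.54,"ty":-1.25,"tz":-0.08,"rx":0,"ry":0,"rz":0.5,"hand":255},{"tx":0.8,"ty":-1.87,"tz":-0.08,"rx":0,"ry":0,"rz":0.7,"hand":255},{"tx":0.99,"ty":-2.6,"tz":-0.08,"rx":0,"ry":0,"rz":0.85,"hand":255},{"tx":1.08,"ty":-3.3,"tz":-0.08,"rx":0,"ry":0,"rz":0.85,"hand":255},{"tx":1.15,"ty":-3.9,"tz":-0.08,"rx":0,"ry":0,"rz":0.85,"hand":255},{"tx":1.2,"ty":-4.34,"tz":-0.08,"rx":0,"ry":0,"rz":0.85,"hand":255},{"tx":1.2,"ty":-4.34,"tz":-0.08,"rx":0,"ry":0,"rz":0.85,"hand":255},{"tx":1.2,"ty":-4.34,"tz":-0.08,"rx":0,"ry":0,"rz":0.85,"hand":255}]'
python3 - <<'E'
from h import *
o=get_obs();p=o["eef_pos"];z=p[2]; print(p,o["grip_width"])
for x,y in [(422,-80),(428,-160),(440,-250),(449,-317.5)]: print((x,y),*go([x,y,z],down(np.pi+.0367)))
E
```

```text
time_s: 20.92
eef_pos: [420.3, 0.7, 101.3]
ee_rot: [[-0.999, -0.036, -0.0], [-0.036, 0.999, 0.0], [0.0, 0.0, -1.0]]
contact_force: [-0.3, -0.5, -1.7]
grip_width: 11.5
gripper_force: 30.0
[420.2650407    0.68867757 101.31015739] 11.51635116585685
(422, -80) [ 0.019 -1.345 -0.   ] [ 0.004 -0.004 -0.008]
(428, -160) [-3.300e-02 -2.681e+00 -1.000e-03] [ 0.004 -0.004 -0.008]
(440, -250) [-1.790e-01 -4.187e+00 -2.000e-03] [ 0.004 -0.004 -0.008]
(449, -317.5) [-2.890e-01 -5.317e+00 -2.000e-03] [ 0.004 -0.004 -0.008]
```

```bash
python3 -m crank '[{"tx":0,"ty":-0.4,"tz":0,"rx":0,"ry":0,"rz":0,"hand":255},{"tx":0.02,"ty":-1.1,"tz":0,"rx":0,"ry":0,"rz":0,"hand":255},{"tx":0,"ty":-1.9,"tz":0,"rx":0,"ry":0,"rz":0,"hand":255},{"tx":-0.03,"ty":-2.7,"tz":0,"rx":0,"ry":0,"rz":0,"hand":255},{"tx":-0.11,"ty":-3.5,"tz":0,"rx":0,"ry":0,"rz":0,"hand":255},{"tx":-0.18,"ty":-4.2,"tz":0,"rx":0,"ry":0,"rz":0,"hand":255},{"tx":-0.25,"ty":-4.9,"tz":0,"rx":0,"ry":0,"rz":0,"hand":255},{"tx":-0.29,"ty":-5.32,"tz":0,"rx":0,"ry":0,"rz":0,"hand":255},{"tx":-0.29,"ty":-5.32,"tz":0,"rx":0,"ry":0,"rz":0,"hand":255},{"tx":-0.29,"ty":-5.32,"tz":0,"rx":0,"ry":0,"rz":0,"hand":255}]'
python3 -m crank '[{"tx":0,"ty":0,"tz":0,"rx":0,"ry":0,"rz":0,"hand":255},{"tx":0,"ty":0,"tz":0,"rx":0,"ry":0,"rz":0,"hand":255}]'
python3 - <<'E'
from h import *
i,o=snap("w12");K,E,R,p=load("w12")
h=blobs(i,K,E,[p+R@np.array([28,1.6,-17.4])],rad=15)[0]
if h is not None: print("hole2 tool",R.T@(h-p))
yaw=.0367; print(p,np.arctan2(R[1,0],R[0,0])%(2*np.pi)-np.pi, go([449.05,-317.5,48.6],down(np.pi+yaw)))
E
```

```text
time_s: 22.18
eef_pos: [450.0, -315.7, 100.8]
ee_rot: [[-0.999, -0.038, -0.001], [-0.038, 0.999, 0.002], [0.001, 0.002, -1.0]]
contact_force: [0.0, -0.2, -2.9]
grip_width: 12.1
gripper_force: 30.0
time_s: 22.42
eef_pos: [450.2, -316.6, 101.4]
ee_rot: [[-0.999, -0.038, 0.0], [-0.038, 0.999, 0.001], [-0.0, 0.001, -1.0]]
contact_force: [0.9, 0.1, -1.9]
grip_width: 11.6
gripper_force: 30.0
blob [257.5 186.6] pred [258.4 179.4] area 19
hole2 tool [ 23.99557659   1.10632867 -17.40008378]
[ 450.16101011 -316.56134913  101.39137379] 0.03823961880932902 (array([ 0.018, -0.01 ,  0.881]), array([0.003, 0.001, 0.011]))
```

```bash
python3 -m crank '[{"tx":0.02,"ty":-0.01,"tz":0.15,"rx":0,"ry":0,"rz":0,"hand":255},{"tx":0.02,"ty":-0.01,"tz":0.3,"rx":0,"ry":0,"rz":0,"hand":255},{"tx":0.02,"ty":-0.01,"tz":0.45,"rx":0,"ry":0,"rz":0,"hand":255},{"tx":0.02,"ty":-0.01,"tz":0.6,"rx":0,"ry":0,"rz":0,"hand":255},{"tx":0.02,"ty":-0.01,"tz":0.7,"rx":0,"ry":0,"rz":0,"hand":255},{"tx":0.02,"ty":-0.01,"tz":0.8,"rx":0,"ry":0,"rz":0,"hand":255},{"tx":0.02,"ty":-0.01,"tz":0.87,"rx":0,"ry":0,"rz":0,"hand":255},{"tx":0.02,"ty":-0.01,"tz":0.87,"rx":0,"ry":0,"rz":0,"hand":255},{"tx":0.02,"ty":-0.01,"tz":0.87,"rx":0,"ry":0,"rz":0,"hand":255}]'
python3 - <<'E'
from h import *
for k in range(4):
    i,o=snap(f"w13_{k}");print(o["eef_pos"],go([449.05,-317.5,48.6],down(np.pi+.0367)))
K,E,R,p=load("w13_3")
sc=cv2.cvtColor(read_camera("scene"),cv2.COLOR_RGB2BGR)
def c(u): return cv2.resize(u,(400,300),interpolation=cv2.INTER_CUBIC)
h2=p+R@np.array([28,1.58,-17.4]); print(w2p(K,E,h2),w2p(K,E,p+R@np.array([28,1.58,-11.4])))
u=w2p(K,E,[420.8,-316.9,45]);print("thread2 px",u)
C=np.vstack([np.hstack([c(sc[225:300,233:333]),c(sc[246:276,250:290])]),np.hstack([c(i[100:235,170:350]),c(i[150:210,217:297])])]); cv2.imwrite("pics/c13.png",C)
E
```

```text
time_s: 23.6
eef_pos: [448.9, -318.5, 49.4]
ee_rot: [[-0.999, -0.037, 0.0], [-0.037, 0.999, -0.0], [-0.0, -0.0, -1.0]]
contact_force: [1.2, -1.0, -2.0]
grip_width: 11.4
gripper_force: 30.0
[ 448.94296784 -318.54862429   49.40032877] (array([-0.002,  0.017,  0.014]), array([-0.003,  0.005, -0.   ]))
[ 448.96840198 -318.53626335   49.45433539] (array([-0.002,  0.017,  0.014]), array([-0.003,  0.005, -0.001]))
[ 448.9662388  -318.54410141   49.44788895] (array([-0.002,  0.017,  0.014]), array([-0.003,  0.004, -0.001]))
[ 448.9382099  -318.50849153   49.44778745] (array([-0.003,  0.017,  0.014]), array([-0.003,  0.004, -0.001]))
[258.36400386 179.35662852] [258.36258413 176.78316899]
thread2 px [260.13247082 170.58729649]
```

View pics/c13.png

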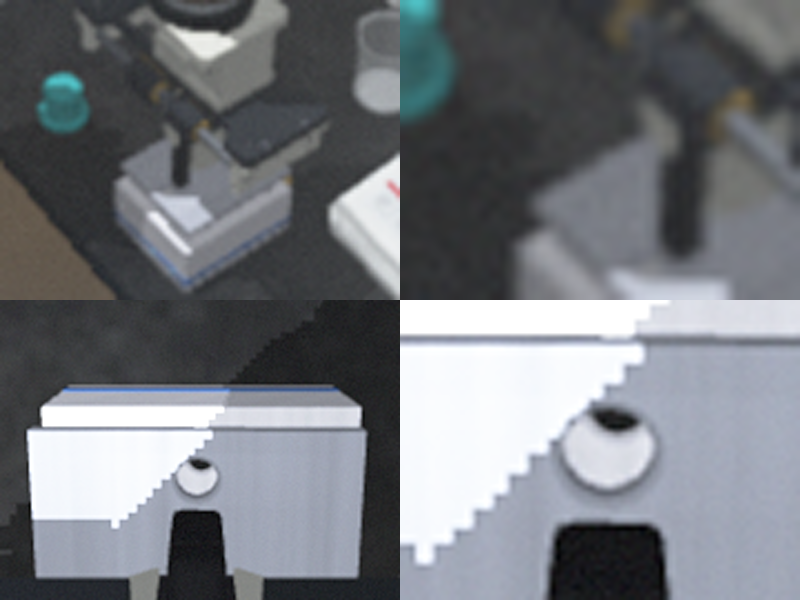

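The crops show the plate level above the chamber. Hole 2 is at (607,450) with thread 2 visible through it at (617,415), about 1 mm to one side, which matches the computed 1 mm y error. I'll correct that.

```bash
python3 -m crank '[{"tx":0,"ty":0.017,"tz":0.01,"rx":0,"ry":0,"rz":0,"hand":255},{"tx":0,"ty":0.017,"tz":0.01,"rx":0,"ry":0,"rz":0,"hand":255},{"tx":0,"ty":0.017,"tz":0.01,"rx":0,"ry":0,"rz":0,"hand":255},{"tx":0,"ty":0.017,"tz":0.01,"rx":0,"ry":0,"rz":0,"hand":255},{"tx":0,"ty":0.017,"tz":0.01,"rx":0,"ry":0,"rz":0,"hand":255},{"tx":0,"ty":0.017,"tz":0.01,"rx":0,"ry":0,"rz":0,"hand":255}]'
python3 - <<'E'
from h import *
i,o=snap("w14");K,E,R,p=load("w14");print(p,o["contact_force"],go([449.05,-317.5,48.6],down(np.pi+.0367)))
g=cv2.cvtColor(i,cv2.COLOR_BGR2GRAY).astype(int)
# dark thread sliver inside the hole
m=(g[165:182,245:275]<90); y,x=np.nonzero(m); print("dark sliver",x.mean()+245,y.min()+165,y.max()+165,len(x),"aligned pred u",w2p(K,E,p+R@np.array([28,1.58,4.0])),"hole ctr",w2p(K,E,p+R@np.array([28,1.58,-17.4])))
# rows: plate near edge / chamber near edge ends
for v in (148,152,164,170):
    d=g[v]; r=np.where(d>120)[0]; r=r[(r>150)&(r<370)]; print(v,r.min(),r.max())
E
```

```text
time_s: 24.6
eef_pos: [448.7, -317.4, 48.6]
ee_rot: [[-0.999, -0.037, 0.0], [-0.037, 0.999, 0.0], [-0.0, 0.0, -1.0]]
contact_force: [0.4, -0.2, -1.8]
grip_width: 11.6
gripper_force: 30.0
[ 448.68789411 -317.37965444   48.55720874] [ 0.42698808 -0.22436944 -1.81107683] (array([-0.006, -0.002, -0.001]), array([ 0.   , -0.001, -0.001]))
dark sliver 258.2307692307692 172 176 39 aligned pred u [258.35919355 170.844447  ] hole ctr [258.36386775 179.35778432]
148 186 330
152 186 330
164 182 334
170 183 333
```

```bash
python3 -c "
from workcell import *
print(finish_job())"
```

```text
the job is handed in; nothing more can be done
None
```

Job handed in at about 25 s: the red cap is seated in the white stand, and the cover plate is held level about 15 mm above the chamber. By the wrist camera, hole 2 is within about 0.5 mm of its thread and the yaw matches the chamber's; the hand hid holes 0 and 1.

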